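Hold the ink caddy's sprung cover at the ready

ROBOT

A 6-joint arm with a two-finger parallel gripper is mounted at the origin on a cart in front of the work surface, level with it; the furniture and walls round the work are solid. World frame = base frame: x ahead of the robot, y to its left, z up, the work surface at z = 0. Lengths are in m, angles in rad, forces in N, time in s.
With the tool pointing down it reaches from about 0.425 to 0.95 m from the base axis. Payload 3.5 kg.
Tool frame: the origin (TCP) lies on the centre line of the jaws, within the pads' length; the fingertips stand 22 mm ahead of it and the grasp point (between the pads) lies 3 mm ahead of it; z points along the fingers, y is the line along which they close (so a half turn about z gives the same grasp; the last joint's range is limited). The gripper opens to 85 mm and grips with 20 to 120 N. Pads are 22 mm wide; open, the fingers measure 114 mm over their backs; the gripper's body (76 mm by 85 mm) begins 54 mm behind the grasp point. The pads swing forward as they close: fully open they stand 13 mm farther back than shut.
Start: joints at [1.052, 0.286, 1.577, -0, 1.279, -0.15], TCP at [0.243, 0.63, 0.253] pointing down, gripper open.
Joint ranges: [-2.77, 2.77], [-0.9, 2.22], [0.21, 2.48], [-1.53, 4.67], [0.24, 2.81], [-2.84, 2.84]. Speed limits (rad/s): [2.79, 2.79, 3.14, 3.14, 3.14, 3.14].

INTERFACE

Orientations are given as a unit quaternion [x, y, z, w].
In Python, from workcell import state, snapshot, camera_params, close_job gives the robot as it stands. The module is installed in compiled form; this text tells all that it offers.
- The arm moves only by the tool carry_out, never from a script. Its argument "increments" is text: rows parted by semicolons, each of 6 numbers parted by spaces: the shift along the tool's x, y, z in mm, then the turn, a rotation vector about the tool's x, y, z in degrees. A call has 1 to 20 rows; each row is the pose to reach, as a shift and turn from the pose commanded when the call began, along the tool's axes at that moment; what a row does not reach only later rows make up. A row lasts 1/12 s, in which the tool goes at most 41.7 mm and 7.16 degrees, less where a joint would pass 70% of its speed; a pose out of reach is approached as far as the arm can. A call with a gripper value outside its range is refused whole. "grip" is the finger opening in mm, from 0 to 85.4, set as the call begins (left out, the last holds). The fingers move at their own pace and stop on an object; "newtons" is the grip in N (left out, the last holds). Time passes only in rows, so rows that repeat a pose let the fingers close. It gives the time, the measured TCP pose, the force, the opening and the grip force at its end, in the units of the state.
- state(): the state, without advancing time (a new reading comes with each control period).
- snapshot(name): name is "scene" or "top" or "wrist"; returns (picture, depth): 420x560x3 uint8, red, green, blue; 420x560 float32, m along the optical axis (not along the pixel's ray), 0 where there is no reading.
- camera_params(name): a dict with "vertical_fov" (degrees; the focal length in pixels is half the picture's height over the tangent of half this angle, whatever the lens; pixels are square), "cx", "cy" (the principal point, pixels), "view" (4x4, takes a point from world to camera coordinates). Camera axes: x right, y down, z forward; pixel columns grow to the right and rows downward; lengths in m; the calibration is good to about 2 mm. A picture is of the moment at which its call begins: read the wrist's pose just before it. camera_params takes no time and is no camera call; for the wrist camera it gives the pose at the moment of the call.
- close_job(): hands the job in; it is judged then, once.
The state is a dict: "time": time; "q": joint angles; "joint_velocities": joint speeds; "joint_torque": joint torques, N m; "position": TCP position; "eef_rot": TCP orientation; "contact_force": force on the tool from outside, world axes, zero at the start; "wrist_torque": the same for the moment, N m; "width": finger opening in m; "finger_force": force on a finger pad.
Only numpy, scipy, OpenCV 4.12 (cv2) and the standard library are available. Lean on these libraries where they do the work, as an engineer would, in place of code of your own. Each camera call takes 0.05 s, during which the arm holds its last target. There are 200 camera calls.

TASK

I want to reach the inks in the plywood caddy. Take the steel handle of its blue sprung cover and raise the cover until it is past its balance point (the red bead on the brass quadrant), but do not let it fly open to its stop; then ease it back to just below the balance point, 5 to 13 degrees below, without letting it drop, and finish there while still holding the handle with the gripper. Leave the glue stick and the red tin beside the caddy, and the ink jars in it, where they stand.

Things in the scene. Friction and masses are not known exactly. Their poses are not given: they have to be found in the camera images.
- caddy: Plywood box 180 (x) x 230 (y) x 105 mm high, walls 9 mm, fixed. Origin: centre of its underside, on the table. x points from the front (robot side) to the hinge side, y left, z up. A brass quadrant (radius 100 mm about the hinge) stands on its left side, to 125 mm from the centre line; a red bead marks the balance angle; a white pin on the cover's left edge runs along it.
- cover (a joint): Angle of the blue cover, rad: 0 shut and level, grows as its front edge rises, stop at 1.45. A spring carries part of its 0.9 kg; no hinge friction: below the balance point at 0.90 the cover falls shut by itself, above it springs open by itself. Moving or holding it at the handle takes under 4 N anywhere.
- cover_handle (a point): Middle of the handle, a round steel bar 12 mm thick, 100 mm long, along the caddy's y, on a post at each end, axis 46 mm above the cover's top. Shut: caddy x -57 mm, y 0, 164 mm above the table. From the hinge: 145 mm frontward and 52 mm off the cover's middle plane (arc radius 154 mm); 258 mm above the table at balance. Own x: front to hinge, y along the bar, z out of the cover's top.
- cover_hinge (a point): Middle of the hinge line, which runs along the caddy's y axis: 88 mm behind the caddy's centre, 112 mm above the table. Its axes turn with the cover.
- glue_stick: White and blue glue stick, diameter 26 mm, 87 mm tall, standing loose on the table at the caddy's left side. Origin: centre of its underside.
- pin_tin: Round red tin, diameter 64 mm, 27 mm high, loose on the table at the caddy's right side. Origin: centre of its underside.
- ink_ochre: Ink jar with an ochre lid, diameter 48 mm, 50 mm tall, loose inside the caddy. Origin: centre of its underside.
- ink_moss: Ink jar with a green lid, diameter 48 mm, 50 mm tall, loose inside the caddy. Origin: centre of its underside.
- ink_black: Ink jar with a black lid, diameter 48 mm, 50 mm tall, loose inside the caddy. Origin: centre of its underside.
Things that resemble listed ones, but are neither listed nor needed, are in the scene too. Of the things like the glue_stick, leave any that is green or orange; of the rest the smaller one is meant.

How it is judged:
By the outcome, as a careful person would: the job done as asked, in the order asked, and still so for the second after the job is handed in, while the arm keeps its last pose, push and grip.
It also fails if it takes over 42 s, if anything falls off the work surface, if the arm or the gripper's body presses on something with over 40 N, if the wrist force passes 120 N, or if a joint passes its speed limit or range.

## Working session

There is one attempt and no reset: what is moved stays moved. The work goes in short steps, Python scripts to look and compute and a tool call to move; the robot and the scene stay as the last step left them, time stands still between calls to the robot, and variables do not carry over. Pictures are saved under pics/ and viewed, at most 10 in all, crops included, and the job is handed in when it is done.

Besides the shell and the picture viewer there is one more tool, called after "Request:" as name(argument=value, ...) on one line, values as JSON. carry_out: Moves the arm, as the interface text tells. Its arguments: {"type":"object","properties":{"increments":{"type":"string"},"grip":{"type":"number"},"newtons":{"type":"number"}},"required":["increments"]}

```bash
mkdir -p pics
cat > h.py <<'E'
import numpy as np,cv2
from workcell import *
def K(n):
    p=camera_params(n);f=210/np.tan(np.radians(p["vertical_fov"])/2)
    return f,p["cx"],p["cy"],np.array(p["view"])
def pts(n,d):
    f,cx,cy,V=K(n);v,u=np.mgrid[0:420,0:560]
    P=np.stack([(u-cx)/f*d,(v-cy)/f*d,d,np.ones_like(d)],-1)
    return (P@np.linalg.inv(V).T)[...,:3]
def proj(n,X):
    f,cx,cy,V=K(n);c=V@np.r_[X,1];return c[0]/c[2]*f+cx,c[1]/c[2]*f+cy
def save(n,im):cv2.imwrite("pics/"+n,im[...,::-1])
E
python3 - <<'E'
from h import *
s=state();print({k:np.round(v,3) for k,v in s.items()})
for n in("scene","top"):
    im,d=snapshot(n);np.savez("/tmp/"+n,im=im,d=d);save(n+"0.png",im);print(n,camera_params(n))
a=np.hstack([np.load("/tmp/scene.npz")["im"],np.load("/tmp/top.npz")["im"]])
E
```

```text
{'time': np.float64(0.0), 'q': array([ 1.052,  0.287,  1.578, -0.   ,  1.279, -0.15 ]), 'joint_velocities': array([ 0.003, -0.001,  0.   , -0.   , -0.001, -0.   ]), 'joint_torque': array([ 0.0000e+00, -4.0599e+01, -2.9262e+01, -0.0000e+00,  6.0000e-03,
        0.0000e+00]), 'position': array([0.243, 0.629, 0.252]), 'eef_rot': array([ 0.183,  0.983, -0.001, -0.   ]), 'contact_force': array([ 1.178,  0.299, -0.336]), 'wrist_torque': array([ 0.003, -0.01 ,  0.013]), 'finger_force': np.float64(0.0), 'width': np.float64(0.085)}
scene {'vertical_fov': 45.85279627785964, 'cx': 275.8228582990909, 'cy': 214.47120511235812, 'view': array([[ 0.23836885, -0.97115073,  0.00682302, -0.13066031],
       [-0.75124637, -0.18883663, -0.63243152,  0.49323913],
       [ 0.61547477,  0.14562621, -0.77458622,  0.73579969],
       [ 0.        ,  0.        ,  0.        ,  1.        ]])}
top {'vertical_fov': 49.99261039259467, 'cx': 277.2537052114823, 'cy': 207.28929906220895, 'view': array([[ 0.02475097, -0.99968773,  0.00343872, -0.02038546],
       [-0.98257548, -0.02496084, -0.18418032,  0.56043101],
       [ 0.18420864,  0.00117984, -0.98288646,  0.94710545],
       [ 0.        ,  0.        ,  0.        ,  1.        ]])}
```

View pics/scene0.png

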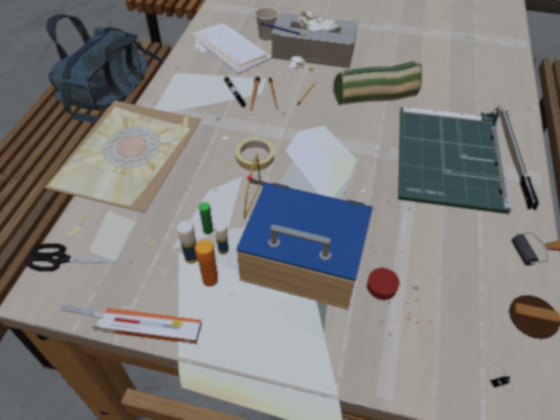

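View pics/top0.png

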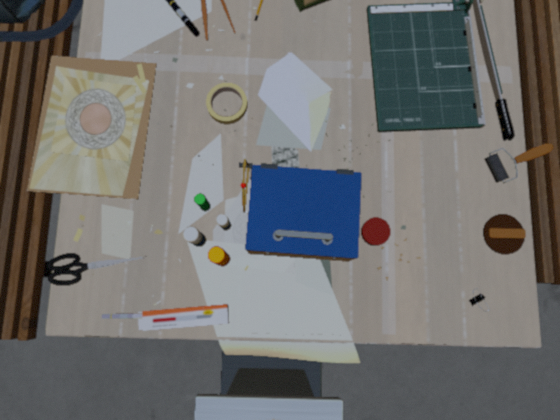

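The scene view shows the blue cover with its handle at about (300,236), and (303,236) in the top view. The glue stick candidates in the top view are white (222,222), larger white (193,236), green (201,201) and orange (217,255). The small white one at (222,222) fits. The red tin is at (376,231).

Run:
```python
from h import *
for n in("top","scene"):
    z=np.load("/tmp/%s.npz"%n);im,d=z["im"],z["d"];P=pts(n,d)
    h=cv2.cvtColor(im,cv2.COLOR_RGB2HSV)
    m=((h[...,0]>100)&(h[...,0]<125)&(h[...,1]>150)).astype(np.uint8)
    k,l,st,c=cv2.connectedComponentsWithStats(m);i=1+st[1:,4].argmax()
    m=(l==i)&(d>0);Q=P[m];Q=Q[abs(Q[:,2]-np.median(Q[:,2]))<.006]
    print(n,"z",np.median(Q[:,2]),cv2.minAreaRect((Q[:,:2]*1000).astype(np.float32)))
    x,y,w,hh=st[i,:4];b=np.zeros_like(m);b[y-25:y+hh,x:x+w]=1
    H=P[b&(d>0)&(P[...,2]>.145)&(P[...,2]<.19)&(h[...,1]<110)]
    print(len(H),np.percentile(H[:,2],[5,50,95]));B=H[H[:,2]>.155]
    print("bar",cv2.minAreaRect((B[:,:2]*1000).astype(np.float32)),np.median(B,0))
im=np.load("/tmp/scene.npz")["im"][170:300,150:410];save("crop.png",cv2.resize(im,None,fx=3,fy=3,interpolation=2))
```

```text
top z 0.11806238357457177 ((543.6150512695312, -60.90375518798828), (228.58372497558594, 179.6815185546875), 87.15559387207031)
358 [0.16397451 0.1688945  0.17178356]
bar ((530.5678100585938, -7.724151611328125), (225.34906005859375, 71.62885284423828), 49.615840911865234) [ 0.48652219 -0.05770199  0.16890025]
scene z 0.1168560382527769 ((540.8837280273438, -62.32115936279297), (225.28057861328125, 180.81167602539062), 87.61990356445312)
537 [0.14975003 0.16689058 0.17824958]
bar ((529.6776123046875, -5.875274658203125), (228.1368865966797, 70.83743286132812), 49.35600662231445) [ 0.48419139 -0.04911985  0.16723737]
```

View pics/crop.png

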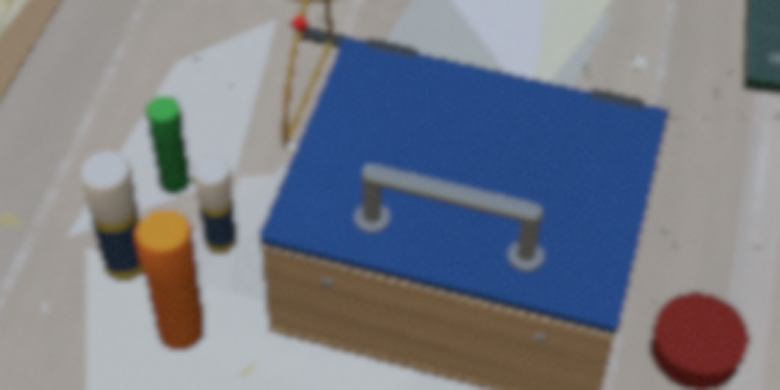

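The small white/navy stick, crop (215,205), is the glue stick. The cover is shut, and both views agree on the pose: yaw about -2.6°, handle at about (0.485, -0.059). Next I work out the approach in tool axes.

```bash
cat >> h.py <<'E'
from scipy.spatial.transform import Rotation as R
def rel(X,Rt,X0,R0): return np.r_[R0.inv().apply(np.array(X)-X0)*1000,(R0.inv()*Rt).as_rotvec(degrees=True)]
YAW=np.radians(-2.6);HG=np.array([.630,-.0655,.112])
E
python3 - <<'E'
from h import *
s=state();X0=np.array(s["position"]);R0=R.from_quat(s["eef_rot"])
cx=[np.cos(YAW),np.sin(YAW),0]
print(R0.as_matrix().round(3))
Y=np.array(cx);Z=np.array([0,0,-1.]);Rt=R.from_matrix(np.c_[np.cross(Y,Z),Y,Z])
for X in([.47,.28,.253],[.485,-.059,.26]): print(rel(X,Rt,X0,R0).round(1))
E
```

```text
[[-0.933  0.361 -0.001]
 [ 0.361  0.933 -0.002]
 [ 0.    -0.002 -1.   ]]
[-3.376e+02 -2.438e+02 -5.000e-01 -1.000e-01  1.000e-01  7.150e+01]
[-4.738e+02 -5.547e+02 -6.900e+00 -1.000e-01  1.000e-01  7.150e+01]
```

Request:
carry_out(increments="-31 -22 0 0 0 4; -61 -44 0 0 0 8; -92 -67 0 0 0 12; -123 -89 0 0 0 16; -154 -111 0 0 0 20; -184 -133 0 0 0 24; -215 -155 0 0 0 28; -246 -177 0 0 0 32; -276 -200 0 0 0 36; -307 -222 0 0 0 40; -338 -244 0 0 0 44; -353 -279 -1 0 0 47; -368 -313 -2 0 0 50; -383 -348 -3 0 0 53; -398 -382 -4 0 0 56; -414 -417 -5 0 0 60; -429 -451 -6 0 0 63; -444 -486 -6 0 0 66; -459 -520 -7 0 0 69; -474 -555 -7 0 0 71.5", grip=85, newtons=40)

```text
time: 1.77
position: [0.4849, -0.0606, 0.2602]
eef_rot: [0.724, 0.69, 0.0, -0.0]
contact_force: [0.0, -0.3, -0.3]
width: 0.0851
finger_force: 0.0
```

Request:
carry_out(increments="0 0 0 0 0 0; 0 0 0 0 0 0; 0 0 0 0 0 0")

```text
time: 2.02
position: [0.485, -0.0586, 0.2598]
eef_rot: [0.723, 0.691, -0.0, -0.001]
contact_force: [-0.1, 0.7, -0.1]
width: 0.0851
finger_force: 0.0
```

Run:
```python
from h import *
s=state();im,d=snapshot("wrist");save("w1.png",im);np.savez("/tmp/w",im=im,d=d)
P=pts("wrist",d);h=cv2.cvtColor(im,cv2.COLOR_RGB2HSV)
m=(d>0)&(h[...,1]<110)&(P[...,2]>.155)&(P[...,2]<.18)&(abs(P[...,0]-.485)<.04)&(abs(P[...,1]+.059)<.08)
print(m.sum());Q=P[m]
if len(Q):print(Q.mean(0),np.percentile(Q[:,2],[5,50,95]),cv2.minAreaRect((Q[:,:2]*1000).astype(np.float32)))
print(s["q"].round(3),s["position"],proj("wrist",[.485,-.059,.164]))
```

```text
3063
[ 0.48889329 -0.05505903  0.16863332] [0.16592489 0.16891974 0.17050043] ((488.9258728027344, -59.115516662597656), (110.44537353515625, 11.50928783416748), 87.2005386352539)
[-3.290e-01 -1.390e-01  2.016e+00  1.000e-03  1.266e+00 -2.830e-01] [ 0.48503794 -0.05862198  0.25983829] (np.float64(281.8582054888701), np.float64(224.58154253587026))
```

View pics/w1.png

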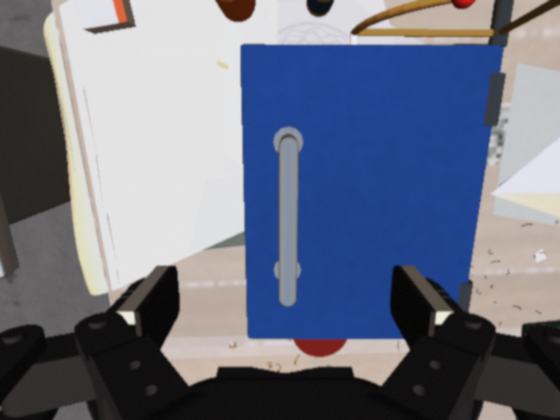

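The wrist view shows the bar from (288,140) to (288,300), between the open fingers and parallel to the pads. Its centre is about (0.489, -0.059), so I shift 4 mm and go down.

Request:
carry_out(increments="0 4 25 0 0 0; 0 4 50 0 0 0; 0 4 70 0 0 0; 0 4 85 0 0 0; 0 4 93 0 0 0; 0 4 93 0 0 0; 0 4 93 0 0 0")

```text
time: 2.65
position: [0.4895, -0.0582, 0.1675]
eef_rot: [0.723, 0.691, -0.0, -0.0]
contact_force: [0.3, -0.2, 0.9]
width: 0.0848
finger_force: 0.0
```

Request:
carry_out(increments="0 0 0 0 0 0; 0 0 0 0 0 0; 0 0 0 0 0 0; 0 0 0 0 0 0; 0 0 0 0 0 0; 0 0 0 0 0 0; 0 0 0 0 0 0; 0 0 0 0 0 0; 0 0 0 0 0 0; 0 0 0 0 0 0", grip=0, newtons=40)

```text
time: 3.48
position: [0.4869, -0.0591, 0.1675]
eef_rot: [0.723, 0.691, -0.003, -0.003]
contact_force: [-9.2, 0.0, 7.4]
width: 0.0103
finger_force: 38.9
```

Run:
```python
from h import *
s=state();print(s["position"].round(4) if hasattr(s["position"],'round') else s["position"],s["q"],s["contact_force"],s["width"])
# plan: arc relative to grasp, tool turning with the cover (about tool x = -caddy y?)
X0=np.array([.489,-.0588,.167]);R0=R.from_quat([.7232,.6906,0,0])
Yc=np.array([-np.sin(YAW),np.cos(YAW),0]);cx=np.array([np.cos(YAW),np.sin(YAW),0])
H=np.array([.489,-.059,.164])+.145*cx;H[2]=.112
for deg in range(0,67,4):
    r=R.from_rotvec(np.radians(deg)*Yc);X=H+r.apply(X0-H)
    print(deg,rel(X,r*R0,X0,R0).round(1),X.round(3))
```

```text
[ 0.4869 -0.0591  0.1675] [-0.32691208 -0.02953214  2.09173331 -0.00257125  1.08744513 -0.28028622] [-9.16474901  0.03317298  7.35411293] 0.010279178950248045
0 [0. 0. 0. 0. 0. 0.] [ 0.489 -0.059  0.167]
4 [  0.    4.2 -10.    4.   -0.    0. ] [ 0.493 -0.059  0.177]
8 [  0.    9.1 -19.6   8.   -0.    0. ] [ 0.498 -0.059  0.187]
12 [  0.   14.6 -28.9  12.   -0.   -0. ] [ 0.504 -0.059  0.196]
16 [  0.   20.8 -37.8  16.   -0.    0. ] [ 0.51  -0.06   0.205]
20 [  0.   27.6 -46.3  20.   -0.    0. ] [ 0.517 -0.06   0.213]
24 [  0.   34.9 -54.2  24.   -0.    0. ] [ 0.524 -0.06   0.221]
28 [  0.   42.8 -61.6  28.   -0.   -0. ] [ 0.532 -0.061  0.229]
32 [  0.   51.2 -68.5  32.   -0.    0. ] [ 0.54  -0.061  0.235]
36 [  0.   60.  -74.7  36.   -0.    0. ] [ 0.549 -0.062  0.242]
40 [  0.1  69.3 -80.3  40.   -0.    0. ] [ 0.558 -0.062  0.247]
44 [  0.1  78.9 -85.3  44.   -0.    0. ] [ 0.568 -0.062  0.252]
48 [  0.1  88.9 -89.6  48.   -0.   -0. ] [ 0.578 -0.063  0.257]
52 [  0.1  99.1 -93.1  52.   -0.   -0. ] [ 0.588 -0.063  0.26 ]
56 [ 1.000e-01  1.095e+02 -9.600e+01  5.600e+01 -0.000e+00 -0.000e+00] [ 0.598 -0.064  0.263]
60 [ 1.000e-01  1.201e+02 -9.810e+01  6.000e+01 -0.000e+00 -0.000e+00] [ 0.609 -0.064  0.265]
64 [ 1.000e-01  1.309e+02 -9.940e+01  6.400e+01 -0.000e+00  0.000e+00] [ 0.62  -0.065  0.266]
```

The bar is held. The -9 N in x means the bar sits about 2 mm frontward of the command, so I fold that into the arc and lift partway to check forces.

Request:
carry_out(increments="0 -1 0 0 0 0; 0 -2 0 0 0 0; 0 0 -5 2 0 0; 0 2.2 -10 4 0 0; 0 4.6 -15 6 0 0; 0 7 -19.6 8 0 0; 0 9.8 -24.3 10 0 0; 0 12.6 -29 12 0 0; 0 15.7 -33.5 14 0 0; 0 18.8 -37.8 16 0 0; 0 22.2 -42 18 0 0; 0 25.6 -46.3 20 0 0; 0 25.6 -46.3 20 0 0; 0 25.6 -46.3 20 0 0")

```text
time: 4.65
position: [0.5141, -0.0605, 0.2133]
eef_rot: [0.712, 0.68, -0.121, -0.127]
contact_force: [-4.7, 0.0, 2.1]
width: 0.0107
finger_force: 39.7
```

```bash
cat > chk.py <<'E'
from h import *
import sys
s=state();Rt=R.from_quat(s["eef_rot"]);X=np.array(s["position"])
G=X+Rt.apply([0,0,.003]);H=np.array([.487+.1448,-.059-.0066,.112]);v=G-H
cx=np.array([np.cos(YAW),np.sin(YAW),0])
print("t",s["time"],"angle from TCP",np.degrees(np.arctan2(v[2],-v@cx))-19.73,"radius",np.hypot(v[2],v@cx),"F",s["contact_force"].round(1),"w",s["width"],s["finger_force"],"tilt",(np.degrees(np.arccos(-Rt.as_matrix()[2,2]))).round(1))
print("q",s["q"].round(2))
for n in("top","scene"):
    im,d=snapshot(n);P=pts(n,d);h=cv2.cvtColor(im,cv2.COLOR_RGB2HSV)
    m=(h[...,0]>100)&(h[...,0]<125)&(h[...,1]>150)&(d>0)&(P[...,2]>.113)&(P[...,0]>.40)&(P[...,0]<.75)&(P[...,1]>-.2)&(P[...,1]<.08)
    Q=P[m]; 
    for _ in range(3):
        c=Q.mean(0);n_=np.linalg.svd(Q-c,full_matrices=False)[2][2];Q=Q[abs((Q-c)@n_)<.006]
    n_*=np.sign(n_[2]);print(n,len(Q),"cover plane deg",np.degrees(np.arctan2(n_@cx,n_[2])))
    np.savez("/tmp/"+n,im=im,d=d)
    if len(sys.argv)>1:save(n+sys.argv[1]+".png",im)
E
python3 chk.py
```

```text
t 4.65 angle from TCP 19.92689734751021 radius 0.15434748308005034 F [-4.7  0.   2.1] w 0.010709842174558549 39.73796367645264 tilt 20.2
q [-0.28  0.16  1.82 -0.08  1.5  -0.21]
top 1398 cover plane deg 20.34489579541754
scene 4501 cover plane deg 19.282752828345135
```

The TCP and camera both give 20°, so I continue with the same table, since the arc is self-similar in tool axes.

Request:
carry_out(increments="0 1.2 -5 2 0 0; 0 3.4 -10 4 0 0; 0 5.7 -15 6 0 0; 0 8.1 -19.6 8 0 0; 0 10.8 -24.3 10 0 0; 0 13.6 -29 12 0 0; 0 16.7 -33.5 14 0 0; 0 19.8 -37.8 16 0 0; 0 23.2 -42 18 0 0; 0 26.6 -46.3 20 0 0; 0 30.2 -50.3 22 0 0; 0 34 -54.2 24 0 0; 0 37.8 -58 26 0 0; 0 37.8 -58 26 0 0; 0 37.8 -58 26 0 0")

```text
time: 6.0
position: [0.5704, -0.0634, 0.2548]
eef_rot: [0.666, 0.636, -0.27, -0.282]
contact_force: [-1.3, -2.6, 1.3]
width: 0.0102
finger_force: 39.9
```

```bash
python3 chk.py
```

```text
t 6.0 angle from TCP 45.96248063614489 radius 0.1544206834489172 F [-1.3 -2.6  1.3] w 0.010203957262823552 39.932196736335754 tilt 45.9
q [-0.23  0.47  1.46 -0.15  2.   -0.19]
top 913 cover plane deg 45.717792399562136
scene 929 cover plane deg 42.057442163788615
```

Request:
carry_out(increments="0 1.1 -2.5 1 0 0; 0 2.1 -5 2 0 0; 0 3.2 -7.5 3 0 0; 0 4.2 -10 4 0 0; 0 5.4 -12.4 5 0 0; 0 6.6 -15 6 0 0; 0 7.8 -17.2 7 0 0; 0 9.1 -19.6 8 0 0; 0 10.4 -22 9 0 0; 0 11.8 -24.3 10 0 0; 0 13.2 -26.6 11 0 0; 0 14.6 -29 12 0 0; 0 16.1 -31.2 13 0 0; 0 16.1 -31.2 13 0 0; 0 16.1 -31.2 13 0 0; 0 16.1 -31.2 13 0 0")

```text
time: 7.43
position: [0.6042, -0.065, 0.2651]
eef_rot: [0.63, 0.601, -0.34, -0.356]
contact_force: [-1.1, -5.9, -0.7]
width: 0.0103
finger_force: 40.0
```

```bash
python3 chk.py 58
python3 - <<'E'
from h import *
im=np.load("/tmp/scene.npz")["im"][120:300,180:400];save("c58.png",cv2.resize(im,None,fx=3.3,fy=3.3,interpolation=2))
E
```

```text
t 7.4333 angle from TCP 59.022030789350694 radius 0.15448243455071786 F [-1.1 -5.9 -0.7] w 0.010310532593305957 40.029128193855286 tilt 59.0
q [-0.22  0.64  1.28 -0.19  2.24 -0.21]
top 1068 cover plane deg 57.94136548287237
scene 2170 cover plane deg 60.14410891354151
```

View pics/c58.png

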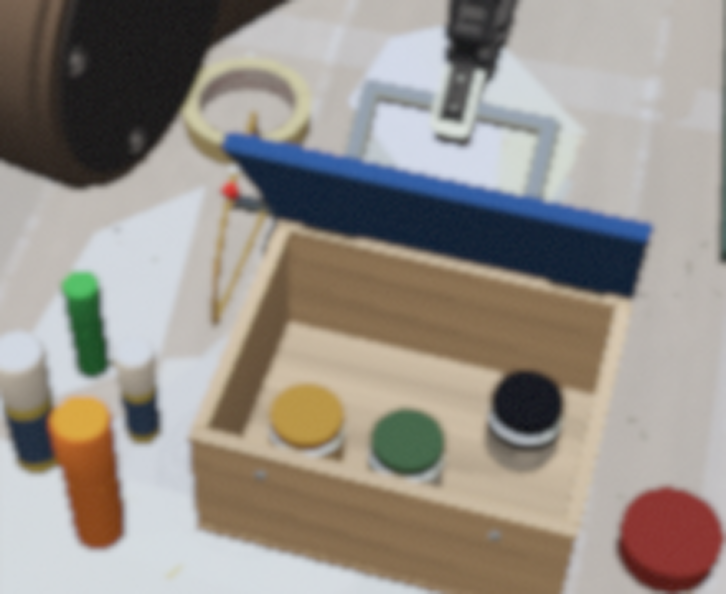

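The cover stands at 59°, about 7° past balance. The jars, small glue stick (crop 138,390) and tin (670,540) are undisturbed. Now I ease it back to about 42.5°, which is 9° below balance.

Request:
carry_out(increments="0 -1.4 3.8 -1.5 0 0; 0 -2.7 7.7 -3 0 0; 0 -3.9 11.5 -4.5 0 0; 0 -5 15.5 -6 0 0; 0 -5.9 19.4 -7.5 0 0; 0 -6.8 23.4 -9 0 0; 0 -7.6 27.3 -10.5 0 0; 0 -8.2 31.4 -12 0 0; 0 -8.8 35.4 -13.5 0 0; 0 -9.3 39.4 -15 0 0; 0 -9.6 43.4 -16.5 0 0; 0 -9.6 43.4 -16.5 0 0; 0 -9.6 43.4 -16.5 0 0; 0 -9.6 43.4 -16.5 0 0; 0 -9.6 43.4 -16.5 0 0; 0 -9.6 43.4 -16.5 0 0")

```text
time: 8.87
position: [0.5619, -0.0629, 0.2509]
eef_rot: [0.674, 0.644, -0.251, -0.262]
contact_force: [-0.1, -5.4, -1.3]
width: 0.01
finger_force: 40.1
```

```bash
python3 chk.py 42
```

```text
t 8.8667 angle from TCP 42.50371788260102 radius 0.15445006561809665 F [-0.1 -5.4 -1.3] w 0.01001245353317671 40.067925453186035 tilt 42.5
q [-0.24  0.43  1.51 -0.14  1.93 -0.19]
top 775 cover plane deg 42.38138536244181
scene 1522 cover plane deg 40.303509603684894
```

View pics/scene42.png

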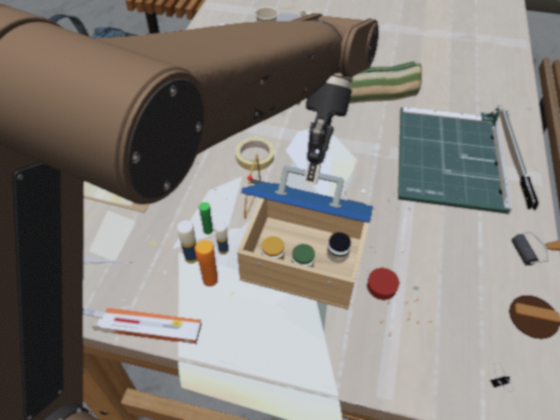

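The gripper (315,165) still holds the handle with the cover at about 42.5°, 9° below balance. The bead (250,178) sits above the cover edge, and the loose things are where they stood. Handing in.

```bash
python3 -c "from workcell import *;print(close_job())"
```

```text
the job is handed in; nothing more can be done
None
```

I raised the cover to about 59°, roughly 7° past the balance point, then eased it back to about 42.5° (9° below) and handed in at about 9 s with the gripper still holding the handle; in the last picture the glue stick, tin and jars stand undisturbed.

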